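Shut one slide drawer to free the next

TASK

One of the two drawers of the slide chest has been left open, and the chest's anti-tip interlock therefore keeps the other one locked. Push the open drawer fully home, then pull the other drawer out to its stop, ready for the tray of slides to be filed. Leave everything standing about where it is.

Things in the scene. Friction and masses are not known exactly. Their poses are not given: they have to be found in the camera images.
- chest: slide chest of grey sheet steel, fixed on the bench: 320 mm deep, 312 wide, 115 tall, two equal drawers side by side, 140 mm between centres, one open, one shut; which is on which side varies. Drawers 0.6 to 1.2 kg. Origin on the bench under the middle of its front edge; own -x points out of the front (broadly to world -y), z up
- drawer_a_handle (a point): middle of the level round steel bar handle (12 mm thick, 102 mm long) of the drawer that starts open. Bar axis 42 mm in front of the drawer's face (36 mm clear behind it), 85 mm above the bench, 30 mm below the chest's top; two posts 85 mm apart carry it. Axes move with the drawer: x into the chest (it opens towards -x), y along the bar, z up. Front 134 x 68 mm, from 41 mm above the bench
- drawer_a (a joint): how far the drawer that starts open stands out, m: 0 = fully home, 0.16 = out to its stop. It slides with about 3 N of friction and stays where it is left
- drawer_b_handle (a point): middle of the level round steel bar handle (12 mm thick, 102 mm long) of the drawer that starts shut. Bar axis 42 mm in front of the drawer's face (36 mm clear behind it), 85 mm above the bench, 30 mm below the chest's top; two posts 85 mm apart carry it. Axes move with the drawer: x into the chest (it opens towards -x), y along the bar, z up. Front 134 x 68 mm, from 41 mm above the bench
- drawer_b (a joint): how far the drawer that starts shut stands out, m: 0 = fully home, 0.16 = out to its stop; about 3 N of friction. Anti-tip interlock: while one drawer stands out more than a few mm the other is locked and gives only 3 to 7 mm; it is freed once the open one is fully home
- slide_box_mid (a point): bystander, loose: shut flat slide box 100 x 170 x 35 mm, lying on the chest's top towards the back; point at its centre
- stain_bottle_mid (a point): bystander, loose: small amber glass bottle with black cap, 56 mm diameter, 85 mm tall, standing on the chest's top towards the back; point half-way up its axis
- slide_tray_mid (a point): bystander, loose: flat aluminium tray of slides, 200 x 100 x 12 mm, lying on the bench in front of the chest (the open drawers pass above it, 29 mm clear); point at its centre
- wash_bottle_mid (a point): bystander, loose: white squeeze wash bottle, 70 mm diameter, 205 mm tall over its spout; point on its axis 85 mm up
- flask_mid (a point): bystander, loose: stoppered conical glass flask, 88 mm base diameter, 138 mm tall; point on its axis 62 mm up
- beaker_mid (a point): bystander, loose: glass beaker, 72 mm diameter, 95 mm tall; point half-way up its axis
- tip_box_mid (a point): bystander, loose: box of pipette tips, 85 x 122 x 82 mm, clear lid; point at its centre

How it is judged:
On the way, in this order (a step that is already met when the one before it is completed fails the run):
1. the drawer that was left open is fully home (within 5 mm) while the other is still shut (within 15 mm) (value of joint drawer_a below 0.005 m and value of joint drawer_b below 0.015 m), for 0.2 s.
2. the other drawer is out to its stop (148 of 160 mm or more) (value of joint drawer_b above 0.148 m), for 0.2 s.
At the end, for the whole second after the job is handed in: The drawer that started open is fully home (within 5 mm), the drawer that started shut stands out to its stop (148 mm or more of its 160 mm), and both are at rest (value of joint drawer_a below 0.005 m and value of joint drawer_b above 0.148 m and velocity of joint drawer_a between -0.02 and 0.02 m/s and velocity of joint drawer_b between -0.02 and 0.02 m/s); the robot touches nothing.
It fails at once if one of the seven bystanders is shoved more than 50 mm (distance of any of slide_box_mid, stain_bottle_mid, slide_tray_mid, wash_bottle_mid, flask_mid, beaker_mid, tip_box_mid from where it was at the start of the episode above 0.05 m).
It fails at once if one of the seven bystanders is tipped over (leans more than 35 degrees) (angle between any of slide_box_mid, stain_bottle_mid, slide_tray_mid, wash_bottle_mid, flask_mid, beaker_mid, tip_box_mid's own z axis and vertical above 0.6 rad).
It also fails if it takes over 48 s, if anything falls off the work surface, if the arm or the gripper's body presses on something with over 40 N, if the wrist force passes 120 N, or if a joint passes its speed limit or range.

ROBOT

A 6-joint arm with a two-finger parallel gripper is mounted at the origin on the work surface. World frame = base frame: x ahead of the robot, y to its left, z up, the work surface at z = 0. Lengths are in m, angles in rad, forces in N, time in s.
With the tool pointing down it reaches from about 0.325 to 1 m from the base axis. Payload 5.1 kg.
Tool frame: the origin (TCP) lies at the very end of the fingers, on their centre line; the grasp point (between the pads) lies 19 mm behind it (tcp_to_grasp is the distance from the TCP to the grasp point, in m); x points along the fingers, y is the direction in which the jaws open and shut, and the axes are right-handed (so a half turn about x gives the same grasp; the last joint's range is limited). The gripper opens to 85 mm and grips with 20 to 120 N. Pads are 22 mm wide; open, the fingers measure 114 mm over their backs; the gripper's body (76 mm by 85 mm) begins 54 mm behind the grasp point. The pads swing forward as they close: fully open they stand 13 mm farther back than shut.
Start: joints at [-1.316, 0.124, 1.65, -0, 1.367, -0.083], TCP at [0.215, -0.613, 0.231] pointing down, gripper open.
Joint ranges: [-2.61, 2.61], [-1.02, 2.33], [0.03, 2.71], [-1.35, 4.49], [0.32, 2.68], [-2.91, 2.91]. Speed limits (rad/s): [2.57, 2.57, 3.14, 3.14, 3.14, 3.14].

INTERFACE

Orientations are given as a 3x3 rotation matrix whose columns are the frame's x, y, z axes.
In Python, from station import sense, read_camera, get_calibration, job_done, trace, place_of, tcp_to_grasp gives the robot as it stands.
- The arm moves only by the tool move_arm, never from a script. Its argument "series" is a list of rows, each an object of numbers: "dx", "dy", "dz": the shift along the tool's x, y, z in mm; "yaw": the turn about the tool's x in degrees; "gripper": the finger opening in mm, from 0 to 85.4. A call has 1 to 20 rows; each row is the pose to reach, as a shift and turn from the pose commanded when the call began, along the tool's axes at that moment; what a row does not reach only later rows make up. A row lasts 1/8 s, in which the tool goes at most 62.5 mm and 10.7 degrees, less where a joint would pass 70% of its speed; a pose out of reach is approached as far as the arm can. A call with a gripper value outside its range is refused whole. The fingers move at their own pace and stop on an object; "squeeze" is the grip in N (left out, the last holds). Time passes only in rows, so rows that repeat a pose let the fingers close. It gives the time, the measured TCP pose, the force and the opening at its end, in the units of the state.
- sense(): the state, without advancing time (a new reading comes with each control period).
- read_camera(name): name is "side" or "top" or "wrist"; returns (picture, depth): 480x640x3 uint8, red, green, blue; 480x640 float32, m along the optical axis (not along the pixel's ray), 0 where there is no reading.
- get_calibration(name): a dict with "fx", "fy", "cx", "cy" (pixels), "T" (4x4, takes a point from camera to world coordinates); the wrist camera has in their place "mount" (4x4, takes a point from camera to tool coordinates, whose origin is the TCP and whose axes are the tool frame's). Camera axes: x right, y down, z forward; pixel columns grow to the right and rows downward; lengths in m; the calibration is good to about 2 mm. A picture is of the moment at which its call begins: read the wrist's pose just before it. get_calibration takes no time and is no camera call.
- job_done(): hands the job in, once; it reports no verdict.
Trained networks look in the newest picture that a camera, given by its name, has taken for a name from the list of things; names that differ only in an ending like _2 or _b are one class to them, and where a whole thing is asked for, a point or a joint stands for the part that bears it (a point fixed in the world has none). Each returns a list of dicts, best first, with "conf" (0 to 1); they miss things now and then, are a little off and sometimes report something else, mostly with a low value. They report only what shows in the picture. A call takes as long as a camera call.
- trace(thing, camera): "mask" (480x640 bool, what is visible of it) and "point" ([row, column] in pixels, amid what is visible of it).
- place_of(thing, camera): "point" ([row, column] in pixels: a listed point, or the origin of a listed thing).
The state is a dict: "t": time; "joint_pos": joint angles; "joint_vel": joint speeds; "joint_efforts": joint torques, N m; "tcp_pos": TCP position; "orientation": TCP orientation; "ft_force": force on the tool from outside, world axes, zero at the start; "torque": the same for the moment, N m; "opening": finger opening in m.
Only numpy, scipy, OpenCV 4.12 (cv2) and the standard library are available. Lean on these libraries where they do the work, as an engineer would, in place of code of your own. Each camera call takes 0.05 s, during which the arm holds its last target. There are 200 camera calls.

## Working session

There is one attempt and no reset: what is moved stays moved. The work goes in short steps, Python scripts to look and compute and a tool call to move; the robot and the scene stay as the last step left them, time stands still between calls to the robot, and variables do not carry over. Pictures are saved under pics/ and viewed, about 8 in all and at most 12, crops included, and the job is handed in when it is done.

Besides the shell and the picture viewer there is one more tool, called after "Emit:" in YAML: its name, and indented under it one key for each argument. move_arm: Moves the arm, as the interface text tells. Its arguments: {"type":"object","properties":{"series":{"type":"array"},"squeeze":{"type":"number"}},"required":["series"]}

```bash
mkdir -p pics; ls
cat > h.py <<'E'
import numpy as np, cv2
from station import *
def world(cam,uv_rc,depth,T=None):
    c=get_calibration(cam)
    if T is None: T=c["T"] if "T" in c else None
    r,k=uv_rc; z=depth
    p=np.array([(k-c["cx"])/c["fx"]*z,(r-c["cy"])/c["fy"]*z,z,1])
    return (np.array(T)@p)[:3]
def dep(d,rc,w=2):
    r,k=int(rc[0]),int(rc[1]); a=d[max(r-w,0):r+w+1,max(k-w,0):k+w+1]; a=a[a>0]
    return np.median(a) if a.size else 0
E
python3 - <<'E'
from h import *
s=sense(); print(s['t'],s['tcp_pos'],np.round(s['orientation'],3).tolist(),s['opening'])
names="chest drawer_a_handle drawer_b_handle slide_box_mid stain_bottle_mid slide_tray_mid wash_bottle_mid flask_mid beaker_mid tip_box_mid".split()
for cam in("top","side"):
    im,d=read_camera(cam); cv2.imwrite(f"pics/{cam}0.png",im[...,::-1])
    for n in names:
        if n=="drawer_b_handle": continue
        for o in place_of(n,cam)[:3]:
            z=dep(d,o["point"]); print(cam,n,round(o["conf"],2),np.round(o["point"]).tolist(),np.round(world(cam,o["point"],z),3).tolist() if z else None)
E
```

```text
pics
0.0 [ 0.21524179 -0.61268374  0.23008786] [[-0.001, 0.331, -0.943], [0.002, -0.943, -0.331], [-1.0, -0.002, -0.0]] 0.08525798724648666
top chest 0.78 [238.0, 258.0] [0.548, 0.154, 0.037]
top drawer_a_handle 0.86 [267.0, 339.0] [0.473, -0.039, 0.088]
top slide_box_mid 0.7 [246.0, 145.0] [0.517, 0.387, 0.149]
top stain_bottle_mid 0.63 [177.0, 145.0] [0.659, 0.377, 0.199]
top slide_tray_mid 0.91 [226.0, 337.0] [0.581, -0.037, 0.004]
top slide_tray_mid 0.67 [219.0, 455.0] [0.572, -0.296, 0.135]
top wash_bottle_mid 0.59 [219.0, 456.0] [0.57, -0.298, 0.138]
top flask_mid 0.67 [157.0, 433.0] [0.722, -0.259, 0.108]
top beaker_mid 0.67 [298.0, 474.0] [0.404, -0.361, 0.003]
side chest 0.93 [320.0, 320.0] [0.557, 0.268, 0.114]
side drawer_a_handle 0.73 [247.0, 345.0] [0.475, -0.154, -0.003]
side slide_box_mid 0.61 [356.0, 337.0] [0.523, 0.401, 0.148]
side stain_bottle_mid 0.62 [350.0, 264.0] [0.67, 0.415, 0.19]
side slide_tray_mid 0.86 [269.0, 311.0] [0.583, -0.043, 0.003]
side flask_mid 0.65 [213.0, 258.0] [0.756, -0.249, 0.072]
side beaker_mid 0.7 [204.0, 364.0] [0.405, -0.309, 0.058]
side tip_box_mid 0.83 [188.0, 306.0] [0.598, -0.295, 0.132]
```

View pics/top0.png

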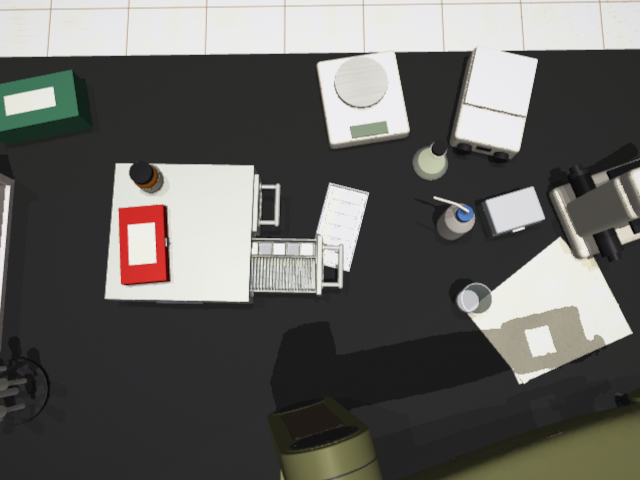

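View pics/side0.png

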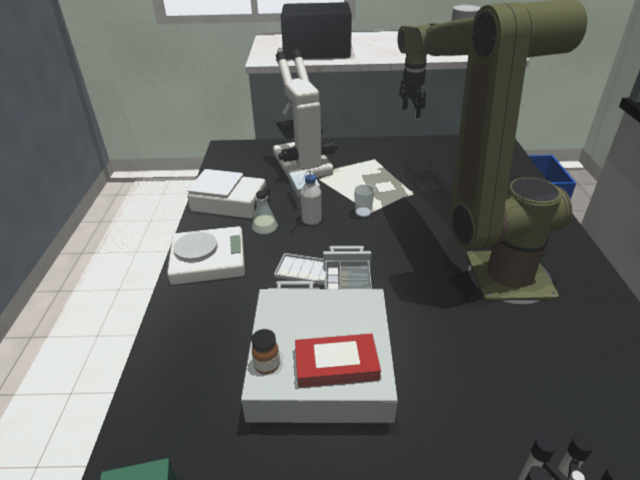

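The top view has world +y to the left and +x up. The open drawer is the near one, with its bar near pixel (267, 342). The shut drawer's bar is near (204, 277). The chest front is near column 252. The tray lies under the open drawers, and the bottle and box are at the back of the chest. Next I'll measure both bars precisely.

```bash
cat > m.py <<'E'
from h import *
im,d=read_camera("top"); c=get_calibration("top"); T=np.array(c["T"])
r,k=np.mgrid[0:480,0:640]
P=np.stack([(k-c["cx"])/c["fx"]*d,(r-c["cy"])/c["fy"]*d,d,np.ones_like(d)],-1)@T.T
for o in trace("drawer_a_handle","top"):
    rc=np.argwhere(o["mask"]); print("mask",round(o["conf"],2),o["point"],rc.min(0),rc.max(0))
def bar(r0,r1,k0,k1):
    p=P[r0:r1,k0:k1,:3].reshape(-1,3); p=p[(p[:,2]>.083)&(p[:,2]<.1)]
    y0=np.percentile(p[:,1],3); q=p[p[:,1]<y0+.014]   # outermost strip
    a=np.polyfit(q[:,0],q[:,1],1)
    print("bar n",len(q),"x",q[:,0].min().round(3),q[:,0].max().round(3),"mid",((q[:,0].min()+q[:,0].max())/2).round(3),q[:,1].mean().round(4),"z",q[:,2].mean().round(3),"slope deg",np.degrees(np.arctan(a[0])).round(2))
bar(235,298,324,350); bar(175,232,262,286)
p=P[160:305,235:262,:3]; m=(p[...,2]>.105)&(p[...,2]<.125)
e=[(p[i,:,:][m[i]][:,0].mean(),p[i][m[i]][:,1].min()) for i in range(8,135) if m[i].any()]
e=np.array(e); a=np.polyfit(e[:,0],e[:,1],1); print("chest edge slope",np.degrees(np.arctan(a[0])),"x",e[:,0].min(),e[:,0].max(),"y mid",np.polyval(a,e[:,0].mean()))
E
python3 m.py
```

```text
mask 0.6 [265.4, 292.4] [238 250] [295 344]
bar n 236 x 0.425 0.524 mid 0.474 -0.0415 z 0.089 slope deg -1.42
bar n 222 x 0.568 0.668 mid 0.618 0.1032 z 0.089 slope deg -0.84
chest edge slope -4.349783426228323 x 0.4113987489402078 0.700083505467173 y mid 0.15446296820654828
```

Emit:
move_arm:
  series:
    - {"dx":0,"dy":-150,"dz":-145,"yaw":10,"gripper":38}
    - {"dx":0,"dy":-150,"dz":-145,"yaw":20.8,"gripper":38}
    - {"dx":0,"dy":-300,"dz":-290,"yaw":20.8,"gripper":38}
    - {"dx":0,"dy":-300,"dz":-290,"yaw":20.8,"gripper":38}
    - {"dx":0,"dy":-453,"dz":-433,"yaw":20.8,"gripper":38}
    - {"dx":0,"dy":-453,"dz":-433,"yaw":20.8,"gripper":38}
    - {"dx":0,"dy":-453,"dz":-433,"yaw":20.8,"gripper":38}
    - {"dx":0,"dy":-453,"dz":-433,"yaw":20.8,"gripper":38}
    - {"dx":0,"dy":-453,"dz":-433,"yaw":20.8,"gripper":38}
    - {"dx":0,"dy":-453,"dz":-433,"yaw":20.8,"gripper":38}
    - {"dx":30,"dy":-453,"dz":-433,"yaw":20.8,"gripper":38}
    - {"dx":60,"dy":-453,"dz":-433,"yaw":20.8,"gripper":38}
    - {"dx":60,"dy":-453,"dz":-433,"yaw":20.8,"gripper":38}
    - {"dx":60,"dy":-453,"dz":-433,"yaw":20.8,"gripper":38}
    - {"dx":60,"dy":-453,"dz":-433,"yaw":20.8,"gripper":38}

```text
t: 2.98
tcp_pos: [0.4748, -0.0429, 0.1732]
orientation: [[0.003, -0.026, -1.0], [-0.001, -1.0, 0.026], [-1.0, 0.0, -0.003]]
ft_force: [-0.9, 0.4, 0.4]
opening: 0.0381
```

```bash
cat > w.py <<'E'
import sys
from h import *
s=sense(); T=np.eye(4); T[:3,:3]=s['orientation']; T[:3,3]=s['tcp_pos']; T=T@np.array(get_calibration("wrist")["mount"])
im,d=read_camera("wrist"); cv2.imwrite(f"pics/{sys.argv[1]}.png",im[...,::-1])
print(s['t'],np.round(s['tcp_pos'],4),np.round(s['orientation'],3).tolist(),np.round(s['ft_force'],1),s['opening'],s['joint_pos'])
for o in place_of("drawer_a_handle","wrist"):
    z=dep(d,o["point"],3); R=np.array(s['orientation'])
    if z: w=world("wrist",o["point"],z,T); print(o["conf"],np.round(o["point"]),np.round(w,4),"tool shift mm",np.round(R.T@(w-s['tcp_pos'])*1000,1))
E
python3 w.py w1
```

```text
2.975 [ 0.4748 -0.0429  0.1732] [[0.003, -0.026, -1.0], [-0.001, -1.0, 0.026], [-1.0, 0.0, -0.003]] [-0.9  0.4  0.4] 0.038136665683252274 [-2.02712947e-01 -2.29427417e-01  2.08860596e+00  6.12442113e-05
  1.27928650e+00  1.39386757e+00]
0.58 [245. 311.] [ 0.4795 -0.0392  0.0914] tool shift mm [81.9 -3.8 -4.3]
```

View pics/w1.png

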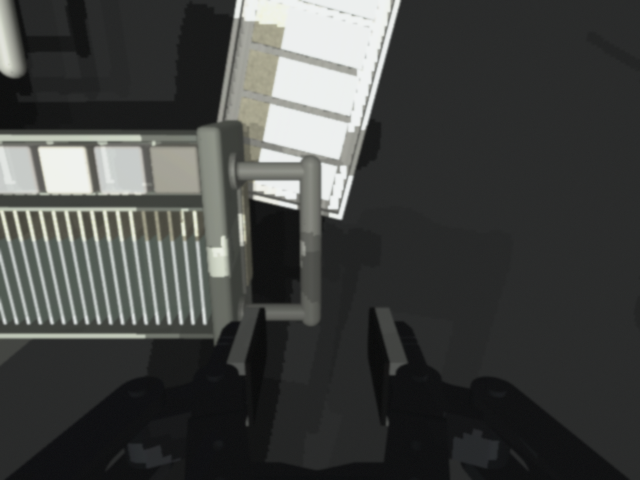

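The bar is at column 311, rows 160–322, between the open fingers and parallel to the pads. It sits about 4 mm off their centre, so I'll correct that, go down and grip.

Emit:
move_arm:
  series:
    - {"dx":0,"dy":-3,"dz":-4,"gripper":38}
    - {"dx":30,"dy":-3,"dz":-4,"gripper":38}
    - {"dx":60,"dy":-3,"dz":-4,"gripper":38}
    - {"dx":90,"dy":-3,"dz":-4,"gripper":38}
    - {"dx":106,"dy":-3,"dz":-4,"gripper":38}
    - {"dx":106,"dy":-3,"dz":-4,"gripper":38}
    - {"dx":106,"dy":-3,"dz":-4,"gripper":8}
    - {"dx":106,"dy":-3,"dz":-4,"gripper":8}
    - {"dx":106,"dy":-3,"dz":-4,"gripper":8}
    - {"dx":106,"dy":-3,"dz":-4,"gripper":8}
    - {"dx":106,"dy":-3,"dz":-4,"gripper":8}
  squeeze: 40

```text
$.series[0]: bad value
```

Emit:
move_arm:
  series:
    - {"dx":0,"dy":-3,"dz":-4,"yaw":0,"gripper":38}
    - {"dx":30,"dy":-3,"dz":-4,"yaw":0,"gripper":38}
    - {"dx":60,"dy":-3,"dz":-4,"yaw":0,"gripper":38}
    - {"dx":90,"dy":-3,"dz":-4,"yaw":0,"gripper":38}
    - {"dx":106,"dy":-3,"dz":-4,"yaw":0,"gripper":38}
    - {"dx":106,"dy":-3,"dz":-4,"yaw":0,"gripper":38}
    - {"dx":106,"dy":-3,"dz":-4,"yaw":0,"gripper":8}
    - {"dx":106,"dy":-3,"dz":-4,"yaw":0,"gripper":8}
    - {"dx":106,"dy":-3,"dz":-4,"yaw":0,"gripper":8}
    - {"dx":106,"dy":-3,"dz":-4,"yaw":0,"gripper":8}
    - {"dx":106,"dy":-3,"dz":-4,"yaw":0,"gripper":8}
  squeeze: 40

```text
t: 4.45
tcp_pos: [0.4784, -0.0395, 0.0659]
orientation: [[0.001, -0.025, -1.0], [-0.0, -1.0, 0.025], [-1.0, -0.0, -0.001]]
ft_force: [0.8, 1.1, 4.1]
opening: 0.0108
```

Emit:
move_arm:
  series:
    - {"dx":0,"dy":-10,"dz":0,"yaw":0,"gripper":8}
    - {"dx":0,"dy":-25,"dz":0,"yaw":0,"gripper":8}
    - {"dx":0,"dy":-45,"dz":0,"yaw":0,"gripper":8}
    - {"dx":0,"dy":-65,"dz":0,"yaw":0,"gripper":8}
    - {"dx":0,"dy":-85,"dz":0,"yaw":0,"gripper":8}
    - {"dx":0,"dy":-105,"dz":0,"yaw":0,"gripper":8}
    - {"dx":0,"dy":-120,"dz":0,"yaw":0,"gripper":8}
    - {"dx":0,"dy":-130,"dz":0,"yaw":0,"gripper":8}
    - {"dx":0,"dy":-136,"dz":0,"yaw":0,"gripper":8}
    - {"dx":0,"dy":-140,"dz":0,"yaw":0,"gripper":8}
    - {"dx":0,"dy":-140,"dz":0,"yaw":0,"gripper":8}

```text
t: 5.82
tcp_pos: [0.4822, 0.1011, 0.0659]
orientation: [[0.002, -0.026, -1.0], [0.001, -1.0, 0.026], [-1.0, -0.001, -0.002]]
ft_force: [3.8, 0.5, 5.1]
opening: 0.0107
```

Emit:
move_arm:
  series:
    - {"dx":0,"dy":-3,"dz":0,"yaw":0,"gripper":8}
    - {"dx":0,"dy":-6,"dz":0,"yaw":0,"gripper":8}
    - {"dx":0,"dy":-8,"dz":0,"yaw":0,"gripper":8}
    - {"dx":0,"dy":-8,"dz":0,"yaw":0,"gripper":8}

```text
t: 6.32
tcp_pos: [0.4824, 0.1085, 0.0659]
orientation: [[0.002, -0.026, -1.0], [0.0, -1.0, 0.026], [-1.0, -0.0, -0.002]]
ft_force: [3.7, -2.2, 5.0]
opening: 0.0104
```

Emit:
move_arm:
  series:
    - {"dx":0,"dy":-2,"dz":0,"yaw":0,"gripper":8}
    - {"dx":0,"dy":-4,"dz":0,"yaw":0,"gripper":8}
    - {"dx":0,"dy":-4,"dz":0,"yaw":0,"gripper":8}

```text
t: 6.7
tcp_pos: [0.4824, 0.1097, 0.0659]
orientation: [[0.001, -0.024, -1.0], [-0.006, -1.0, 0.024], [-1.0, 0.006, -0.001]]
ft_force: [3.7, -13.9, 6.7]
opening: 0.0104
```

Emit:
move_arm:
  series:
    - {"dx":0,"dy":-2,"dz":0,"yaw":0,"gripper":8}
    - {"dx":0,"dy":-3,"dz":0,"yaw":0,"gripper":8}
    - {"dx":0,"dy":-3,"dz":0,"yaw":0,"gripper":8}

```text
t: 7.08
tcp_pos: [0.4824, 0.1097, 0.0659]
orientation: [[0.0, -0.023, -1.0], [-0.012, -1.0, 0.023], [-1.0, 0.012, -0.0]]
ft_force: [4.1, -26.2, 8.8]
opening: 0.0105
```

Emit:
move_arm:
  series:
    - {"dx":0,"dy":5,"dz":0,"yaw":0,"gripper":8}
    - {"dx":0,"dy":6,"dz":0,"yaw":0,"gripper":38}
    - {"dx":0,"dy":6,"dz":0,"yaw":0,"gripper":38}
    - {"dx":0,"dy":6,"dz":0,"yaw":0,"gripper":38}
    - {"dx":0,"dy":6,"dz":0,"yaw":0,"gripper":38}
    - {"dx":-30,"dy":6,"dz":0,"yaw":0,"gripper":38}
    - {"dx":-70,"dy":6,"dz":0,"yaw":0,"gripper":38}
    - {"dx":-107,"dy":6,"dz":0,"yaw":0,"gripper":38}
    - {"dx":-107,"dy":6,"dz":-50,"yaw":0,"gripper":38}
    - {"dx":-107,"dy":6,"dz":-100,"yaw":0,"gripper":38}
    - {"dx":-107,"dy":6,"dz":-140,"yaw":0,"gripper":38}
    - {"dx":-107,"dy":6,"dz":-140,"yaw":0,"gripper":38}
    - {"dx":-107,"dy":6,"dz":-140,"yaw":0,"gripper":38}

```text
t: 8.7
tcp_pos: [0.6199, 0.1064, 0.1705]
orientation: [[-0.004, -0.025, -1.0], [0.0, -1.0, 0.025], [-1.0, 0.0, 0.004]]
ft_force: [-1.3, 1.1, 0.3]
opening: 0.0379
```

```bash
python3 w.py w2
```

```text
8.7 [0.6199 0.1064 0.1705] [[-0.004, -0.025, -1.0], [0.0, -1.0, 0.025], [-1.0, 0.0, 0.004]] [-1.3  1.1  0.3] 0.037854924366915045 [8.44141607e-02 1.24763536e-01 1.75365638e+00 4.53485780e-04
 1.26731332e+00 1.67988488e+00]
0.57 [443. 314.] [0.4879 0.1124 0.0909] tool shift mm [ 80.2  -2.8 131.7]
```

View pics/w2.png

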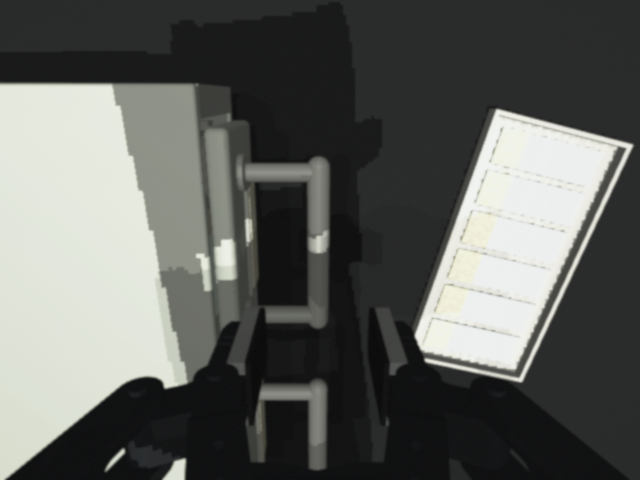

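Drawer b's bar is at column 318, rows 160–326, centred between the fingers. Drawer a's bar, at column 317 lower down, lines up with it, so drawer a is home. I'll go down and grip.

Emit:
move_arm:
  series:
    - {"dx":30,"dy":0,"dz":-2,"yaw":0,"gripper":38}
    - {"dx":60,"dy":0,"dz":-2,"yaw":0,"gripper":38}
    - {"dx":90,"dy":0,"dz":-2,"yaw":0,"gripper":38}
    - {"dx":105,"dy":0,"dz":-2,"yaw":0,"gripper":38}
    - {"dx":105,"dy":0,"dz":-2,"yaw":0,"gripper":38}
    - {"dx":105,"dy":0,"dz":-2,"yaw":0,"gripper":8}
    - {"dx":105,"dy":0,"dz":-2,"yaw":0,"gripper":8}
    - {"dx":105,"dy":0,"dz":-2,"yaw":0,"gripper":8}
    - {"dx":105,"dy":0,"dz":-2,"yaw":0,"gripper":8}
    - {"dx":105,"dy":0,"dz":-2,"yaw":0,"gripper":8}
    - {"dx":105,"dy":12,"dz":-2,"yaw":0,"gripper":8}
    - {"dx":105,"dy":12,"dz":-2,"yaw":0,"gripper":8}

```text
t: 10.3
tcp_pos: [0.6239, 0.094, 0.0687]
orientation: [[0.001, -0.026, -1.0], [0.001, -1.0, 0.026], [-1.0, -0.001, -0.001]]
ft_force: [-2.0, 0.2, 5.8]
opening: 0.0108
```

It moved 12 mm freely, so the interlock has released. Pulling it out now.

Emit:
move_arm:
  series:
    - {"dx":0,"dy":10,"dz":0,"yaw":0,"gripper":8}
    - {"dx":0,"dy":25,"dz":0,"yaw":0,"gripper":8}
    - {"dx":0,"dy":45,"dz":0,"yaw":0,"gripper":8}
    - {"dx":0,"dy":65,"dz":0,"yaw":0,"gripper":8}
    - {"dx":0,"dy":85,"dz":0,"yaw":0,"gripper":8}
    - {"dx":0,"dy":105,"dz":0,"yaw":0,"gripper":8}
    - {"dx":0,"dy":120,"dz":0,"yaw":0,"gripper":8}
    - {"dx":0,"dy":130,"dz":0,"yaw":0,"gripper":8}
    - {"dx":0,"dy":137,"dz":0,"yaw":0,"gripper":8}
    - {"dx":0,"dy":142,"dz":0,"yaw":0,"gripper":8}
    - {"dx":0,"dy":146,"dz":0,"yaw":0,"gripper":8}
    - {"dx":0,"dy":146,"dz":0,"yaw":0,"gripper":8}

```text
t: 11.8
tcp_pos: [0.6199, -0.0519, 0.0687]
orientation: [[0.0, -0.026, -1.0], [0.001, -1.0, 0.026], [-1.0, -0.001, -0.0]]
ft_force: [-3.8, 0.8, 6.3]
opening: 0.0107
```

Emit:
move_arm:
  series:
    - {"dx":0,"dy":2,"dz":0,"yaw":0,"gripper":8}
    - {"dx":0,"dy":4,"dz":0,"yaw":0,"gripper":8}
    - {"dx":0,"dy":4,"dz":0,"yaw":0,"gripper":8}

```text
t: 12.18
tcp_pos: [0.6198, -0.0543, 0.0686]
orientation: [[0.0, -0.026, -1.0], [0.004, -1.0, 0.026], [-1.0, -0.004, -0.0]]
ft_force: [-3.2, 6.9, 7.9]
opening: 0.0107
```

It reached the stop at y = -0.054, as predicted. Now I'll relax, open, rise and check.

Emit:
move_arm:
  series:
    - {"dx":0,"dy":-1.5,"dz":0,"yaw":0,"gripper":8}
    - {"dx":0,"dy":-1.5,"dz":0,"yaw":0,"gripper":36}
    - {"dx":0,"dy":-1.5,"dz":0,"yaw":0,"gripper":36}
    - {"dx":0,"dy":-1.5,"dz":0,"yaw":0,"gripper":36}
    - {"dx":0,"dy":-1.5,"dz":0,"yaw":0,"gripper":36}
    - {"dx":-30,"dy":-1.5,"dz":0,"yaw":0,"gripper":36}
    - {"dx":-70,"dy":-1.5,"dz":0,"yaw":0,"gripper":36}
    - {"dx":-120,"dy":-1.5,"dz":0,"yaw":0,"gripper":36}
    - {"dx":-160,"dy":-1.5,"dz":0,"yaw":0,"gripper":36}
    - {"dx":-160,"dy":0,"dz":50,"yaw":0,"gripper":36}
    - {"dx":-160,"dy":0,"dz":110,"yaw":0,"gripper":36}
    - {"dx":-160,"dy":0,"dz":170,"yaw":0,"gripper":36}
    - {"dx":-160,"dy":30,"dz":230,"yaw":0,"gripper":36}
    - {"dx":-160,"dy":80,"dz":260,"yaw":0,"gripper":36}
    - {"dx":-160,"dy":120,"dz":260,"yaw":0,"gripper":36}
    - {"dx":-160,"dy":120,"dz":260,"yaw":0,"gripper":36}

```text
t: 14.18
tcp_pos: [0.3559, -0.1712, 0.2276]
orientation: [[0.001, -0.03, -1.0], [-0.001, -1.0, 0.03], [-1.0, 0.001, -0.001]]
ft_force: [0.2, -0.1, -0.5]
opening: 0.0358
```

Run:
```python
from h import *
s=sense(); print(s['t'],s['tcp_pos'],s['ft_force'])
im,d=read_camera("top"); cv2.imwrite("pics/top1.png",im[...,::-1])
c=get_calibration("top")
r,k=np.mgrid[0:480,0:640]
P=np.stack([(k-c["cx"])/c["fx"]*d,(r-c["cy"])/c["fy"]*d,d,np.ones_like(d)],-1)@np.array(c["T"]).T
for n,x in(("a",.482),("b",.620)):
    q=P[...,:3][(abs(P[...,0]-x)<.03)&(P[...,2]>.083)&(P[...,2]<.1)&(P[...,1]>-.09)&(P[...,1]<.15)]
    print(n,len(q),"front of bar y",np.percentile(q[:,1],2) if len(q) else 0)
```

```text
14.175 [ 0.35593001 -0.1712059   0.22757916] [ 0.18323804 -0.14417199 -0.47638438]
a 156 front of bar y 0.10043514001257293
b 151 front of bar y -0.061477196924651575
```

View pics/top1.png

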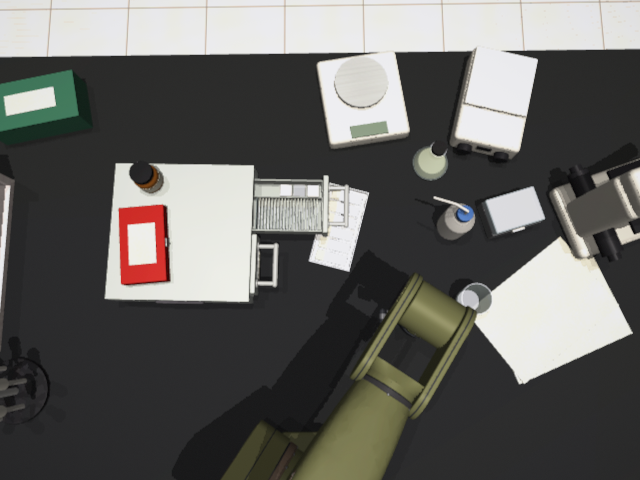

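The far drawer is out, with its bar near (205, 347), and the near one is shut, with its bar near (265, 274). The bystanders are where they were. The bars are about 158 mm apart along the slide direction, and the wrist force is about 0.

```bash
python3 -c "
from station import *
print(job_done())"
```

```text
the job is handed in; nothing more can be done
None
```

I pushed the open drawer (the one nearer the robot) home and pulled the other drawer out to its stop. I then moved the arm clear and handed the job in at about 14 s of the 48 s allowed.

- **Drawer a home:** it came up against a hard stop, where a push of 26 N no longer moved it. In the wrist picture its bar lined up with the shut drawer's bar.
- **Drawer b out:** it came free once drawer a was home, and met its stop where I expected. In the last top view its bar stood about 158 mm further out than drawer a's, against the 160 mm stop and the 148 mm needed.
- **Bystanders and contact:** the top view showed all of them where they began, judged by eye rather than measured. The wrist force was near zero with the arm clear.

One measurement disagreed: a depth fit of the chest's front edge gave a slope of 4.3°, while the bars gave 0.8° to 1.4°. I treated the edge fit as noise and used 1.5°, and both drawers slid freely at that angle.

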